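# Empty the nut cap into the tray and press it back on its case

## Robot

A 6-joint arm with a two-finger parallel gripper is mounted at the origin on the work surface. World frame = base frame: x ahead of the robot, y to its left, z up, the work surface at z = 0. Lengths are in m, angles in rad, forces in N, time in s.
With the tool pointing down it reaches from about 0.3 to 0.825 m from the base axis. Payload 5.4 kg.
Tool frame: the origin (TCP) lies at the very end of the fingers, on their centre line; the grasp point (between the pads) lies 19 mm behind it; z points along the fingers, y is the line along which they close (so a half turn about z gives the same grasp; the last joint's range is limited). The gripper opens to 92 mm and grips with 3 to 60 N. Pads are 20 mm wide; open, the fingers measure 128 mm over their backs; the gripper's body (75 mm by 189 mm) begins 69 mm behind the grasp point.
Start: joints at [-1.518, 0.158, 1.597, -0, 1.386, -0.21], TCP at [0.149, -0.555, 0.215] pointing down, gripper open.
Joint ranges: [-2.91, 2.91], [-0.94, 2.29], [0.18, 2.7], [-1.29, 4.43], [0.17, 2.64], [-3, 3]. Speed limits (rad/s): [2.57, 2.57, 3.14, 3.14, 3.14, 3.14].

## Interface

Orientations are given as a rotation vector (axis times angle).
In Python, from station import env, get_image, camera_info gives the robot as it stands. The module is installed in compiled form; this text tells all that it offers.
- The arm moves only by the tool step_arm, never from a script. Its argument "deltas" is a list of rows, each a list of 3 entries, a list of its own where there are three numbers: the finger opening in m, from 0 to 0.0919, then the shift along the tool's x, y, z in m, then the turn, a rotation vector about the tool's x, y, z in rad. In form: [[fingers, [dx, dy, dz], [rx, ry, rz]], ...]. A call has 1 to 5 rows; each row is the pose to reach, as a shift and turn from the pose commanded when the call began, along the tool's axes at that moment; what a row does not reach only later rows make up. A row lasts 1/10 s, in which the tool goes at most 50 mm and 8.59 degrees, less where a joint would pass 70% of its speed; a pose out of reach is approached as far as the arm can. A call with a gripper value outside its range is refused whole. The fingers move at their own pace and stop on an object; the grip force is fixed at half the most. Time passes only in rows, so rows that repeat a pose let the fingers close. It gives the time, the measured TCP pose, the force, the opening and the grip force at its end, in the units of the state.
- env.read_state(): the state, without advancing time (a new reading comes with each control period).
- get_image(name): name is "scene" or "top" or "wrist"; returns the picture (384x512x3 uint8, red, green, blue); there is no depth.
- camera_info(name): a dict with "mtx" (3x3 intrinsics, pixels), "k1" (the pictures are not rectified: a ray, as slopes to the right and down, at radius r is drawn at 1 + k1 r^2 times it, then the intrinsics apply), "cam_to_world" (4x4, takes a point from camera to world coordinates); the wrist camera has in their place "mount" (4x4, takes a point from camera to tool coordinates, whose origin is the TCP and whose axes are the flange's). Camera axes: x right, y down, z forward; pixel columns grow to the right and rows downward; lengths in m; the calibration is good to about 2 mm. A picture is of the moment at which its call begins: read the wrist's pose just before it. camera_info takes no time and is no camera call.
- env.sign_off(): hands the job in; it is judged then, once.
The state is a dict: "time": time; "qpos": joint angles; "joint_vel": joint speeds; "effort": joint torques, N m; "ee_pos": TCP position; "tool_rot": TCP orientation; "wrist_force": force on the tool from outside, world axes, zero at the start; "torque": the same for the moment, N m; "width": finger opening in m; "gripper_force": force on a finger pad.
Only numpy, scipy, OpenCV 4.12 (cv2) and the standard library are available. Lean on these libraries where they do the work, as an engineer would, in place of code of your own. Each camera call takes 0.05 s, during which the arm holds its last target. There are 200 camera calls.

## Task

Somebody has used the deep grey cap of the little case as a dish for lug nuts. Tip the nuts out of it into the steel tray, lay the empty cap down on the plywood to change your grip, then turn it mouth down over the case's neck and press it down until the rubber seal is pushed in and the cap is fully home. All lug nuts must end up in the tray; leave the blue cup, the extension bar and the tyre gauge beside them where they are.

Things in the scene. Friction and masses are not known exactly. Their poses are not given: they have to be found in the camera images.
- cap: Deep rectangular cap of grey plastic, an open box 64 mm (its x) by 56 mm (its y) outside and 48 mm deep (its z), walls and closed end 3 mm thick, 80 g. Origin at the centre of the outer face of its closed end, z towards the open mouth. It starts standing mouth up near the middle (x roughly left-right) with nuts 1 to 3 inside.
- cap_mouth (a point): Centre of the cap's open mouth, 48 mm from its origin along its z.
- case: Grey plastic case fastened to the shelf, left or right of the cap: a block 78 mm (x) by 66 mm (y), its flat top (the shoulder) 45 mm up. A thin-walled open neck 50 mm (x) by 42 mm (y) rises 12 mm above it; the cap fits over the neck with 4 mm play per side, its x along the case's x (either way round), roughly left-right. Origin at the centre of its underside, z up.
- case_shoulder (a point): Centre of the case at shoulder height, 45 mm above the shelf. When the cap is home its rim is on the shoulder and its closed end is 93 mm above the shelf.
- seal_top (a point): Centre of the top face of the black rubber seal, a rectangular frame (72 mm by 62 mm outside) around the case's neck. It stands 6 mm proud of the shoulder at the start, so that a cap merely set on has its closed end 99 mm above the shelf.
- seal (a joint): How far the seal has been pushed down, m: 0 proud (start), 0.006 level with the shoulder. It is stiff, takes about 11 N, and stays where it is pushed.
- tray: Stainless steel tray fastened to the shelf, on the other side of the cap from the case: 160 mm (x) by 200 mm (y) outside, rim 28 mm high, walls and floor 3 mm. Origin at the centre of its underside, z up.
- nut1: An acorn lug nut, bare bright metal: a hexagon 21 mm across corners and 13 mm tall with a 17 mm round domed top, 28 mm tall in all, 40 g, slightly oily (slides easily). Origin at the centre of the flat hexagon face, z towards the dome. Starts inside the cap.
- nut2: An acorn lug nut, bare bright metal: a hexagon 21 mm across corners and 13 mm tall with a 17 mm round domed top, 28 mm tall in all, 40 g, slightly oily (slides easily). Origin at the centre of the flat hexagon face, z towards the dome. Starts inside the cap.
- nut3: An acorn lug nut, bare bright metal: a hexagon 21 mm across corners and 13 mm tall with a 17 mm round domed top, 28 mm tall in all, 40 g, slightly oily (slides easily). Origin at the centre of the flat hexagon face, z towards the dome. Starts inside the cap.
- nut4: An acorn lug nut, bare bright metal: a hexagon 21 mm across corners and 13 mm tall with a 17 mm round domed top, 28 mm tall in all, 40 g, slightly oily (slides easily). Origin at the centre of the flat hexagon face, z towards the dome. Already lies in the tray at the start, near a corner.
- nut5: An acorn lug nut, bare bright metal: a hexagon 21 mm across corners and 13 mm tall with a 17 mm round domed top, 28 mm tall in all, 40 g, slightly oily (slides easily). Origin at the centre of the flat hexagon face, z towards the dome. Already lies in the tray at the start, near a corner.
- extension_bar: Bystander: chrome extension bar 170 mm long, 19 mm thick, lying near the robot. Origin under its middle, long along its x.
- valve_cup: Bystander: blue hard silicone round cup, 64 mm wide, 50 mm tall, standing behind the cap. Origin under its centre.
- gauge: Bystander: black tyre gauge 160 mm long with a 40 mm round dial, 16 mm tall, lying near the robot. Origin under its handle's middle.
Things that resemble listed ones, but are neither listed nor needed, are in the scene too. What is shaped like the nut4 but green or pink is not meant.

How it is judged:
On the way, in this order (a step that is already met when the one before it is completed fails the run):
1. the nuts from the cap are all in the tray, tipped from the cap (x of nut1 in the frame of tray between -0.079 and 0.079 m and y of nut1 in the frame of tray between -0.099 and 0.099 m and z of each of nut1, nut2, nut3, nut4, nut5 in the frame of tray below 0.032 m and x of nut2 in the frame of tray between -0.079 and 0.079 m and y of nut2 in the frame of tray between -0.099 and 0.099 m and x of nut3 in the frame of tray between -0.079 and 0.079 m and y of nut3 in the frame of tray between -0.099 and 0.099 m and x of nut4 in the frame of tray between -0.079 and 0.079 m and y of nut4 in the frame of tray between -0.099 and 0.099 m and x of nut5 in the frame of tray between -0.079 and 0.079 m and y of nut5 in the frame of tray between -0.099 and 0.099 m), for 0.2 s.
2. the empty cap rests on the plywood, let go (height (world z) of cap below 0.06 m and contact force between cap and tray below 0.05 N and contact force between cap and case below 0.05 N and contact force between cap and the arm below 0.05 N and contact force between cap and the fingers below 0.05 N and linear speed of cap below 0.03 m/s), for 0.2 s.
At the end, for the whole second after the job is handed in: The cap sits mouth down over the neck (centre within 8 mm, within 5 degrees of level), its closed end under 95.5 mm above the case's underside, the seal pushed in over 4.5 mm; all five lug nuts rest within the tray's walls, origins under 32 mm above its underside (all of step 1 and horizontal distance between cap and case_shoulder below 0.008 m and angle between cap's own z axis and vertical above 3.05 rad and z of cap in the frame of case below 0.0955 m and value of joint seal above 0.0045 m and linear speed of cap below 0.02 m/s and linear speed of each of nut1, nut2, nut3, nut4, nut5 below 0.03 m/s); the robot touches nothing.
It fails at once if the blue cup, the extension bar or the tyre gauge is shifted by more than 40 mm (distance of any of extension_bar, valve_cup, gauge from where it was at the start of the episode above 0.04 m).
It also fails if it takes over 67 s, if anything falls off the work surface, if the arm or the gripper's body presses on something with over 40 N, if the wrist force passes 120 N, or if a joint passes its speed limit or range.

## Working session

There is one attempt and no reset: what is moved stays moved. The work goes in short steps, Python scripts to look and compute and a tool call to move; the robot and the scene stay as the last step left them, time stands still between calls to the robot, and variables do not carry over. Pictures are saved under pics/ and viewed, at most 11 in all, crops included, and the job is handed in when it is done.

Besides the shell and the picture viewer there is one more tool, called after "Emit:" as name([rows], argument=value, ...), one row to a line, values as JSON. step_arm: Moves the arm, as the interface text tells. Its arguments: {"type":"object","properties":{"deltas":{"type":"array","items":{"type":"array"}}},"required":["deltas"]}

```bash
mkdir -p pics; cat > h.py <<'E'
import numpy as np, cv2
from scipy.spatial.transform import Rotation as R
from station import env, get_image, camera_info
def snap(n,f):
    s=env.read_state(); im=get_image(n); cv2.imwrite('pics/'+f,im[:,:,::-1]); return s,im
def ray(n,uv,s=None):
    c=camera_info(n); m=np.array(c['mtx'],float); k=c['k1']
    d=np.array([(uv[0]-m[0,2])/m[0,0],(uv[1]-m[1,2])/m[1,1]]); p=d.copy()
    for _ in range(30): p=d/(1+k*(p@p))
    if n=='wrist':
        T=np.eye(4);T[:3,:3]=R.from_rotvec(s['tool_rot']).as_matrix();T[:3,3]=s['ee_pos'];T=T@np.array(c['mount'])
    else: T=np.array(c['cam_to_world'])
    return T[:3,3],T[:3,:3]@np.r_[p,1]
def onz(n,uv,z,s=None):
    o,d=ray(n,uv,s); return o+d*(z-o[2])/d[2]
E
python3 - <<'E'
from h import *
s,_=snap('top','top.png'); snap('scene','scene.png'); print(s)
for n in('top','scene','wrist'): print(n,camera_info(n))
E
```

```text
{'time': 0.0, 'qpos': array([-1.51811515e+00,  1.59054540e-01,  1.59822135e+00,  6.43843932e-06,
        1.38619852e+00, -2.10117987e-01]), 'joint_vel': array([ 0.00053498,  0.00038588, -0.00134324,  0.00060916,  0.000865  ,
        0.0006888 ]), 'effort': array([-1.28542270e-03, -3.85569584e+01, -3.22108662e+01,  7.00580492e-02,
        3.77418450e-02, -1.46616280e-04]), 'ee_pos': array([ 0.14931414, -0.55462816,  0.21362129]), 'tool_rot': array([-3.11265150e+00, -4.11369511e-01, -2.42203524e-04]), 'wrist_force': array([0.16848058, 0.60338176, 0.64644694]), 'torque': array([-0.02547878, -0.01926729,  0.00790107]), 'gripper_force': 0.0, 'width': 0.09179866247534872}
top {'mtx': array([[356.56975061,   0.        , 250.93520761],
       [  0.        , 356.56975061, 182.3187484 ],
       [  0.        ,   0.        ,   1.        ]]), 'k1': -0.0766893685781587, 'cam_to_world': array([[-0.02601257, -0.99596256,  0.08591808,  0.44755443],
       [-0.9995865 ,  0.02486075, -0.01444904,  0.02147471],
       [ 0.01225472, -0.08625841, -0.99619742,  1.03074121],
       [ 0.        ,  0.        
[... 338 characters left out ...]
, -0.29187434,  0.25602007],
       [-0.01214897, -0.70139025, -0.71267392,  0.67262579],
       [ 0.        ,  0.        ,  0.        ,  1.        ]])}
wrist {'mtx': array([[318.05856857,   0.        , 256.42276363],
       [  0.        , 318.05856857, 189.5434709 ],
       [  0.        ,   0.        ,   1.        ]]), 'k1': -0.08559045485680912, 'mount': array([[-3.32932974e-04, -9.70105700e-01, -2.42682550e-01,
         6.80327125e-02],
       [ 9.99999853e-01, -2.19118694e-04, -4.95975627e-04,
         2.45679454e-04],
       [ 4.27972500e-04, -2.42682680e-01,  9.70105630e-01,
        -1.70227322e-01],
       [ 0.00000000e+00,  0.00000000e+00,  0.00000000e+00,
         1.00000000e+00]])}
```

View pics/top.png

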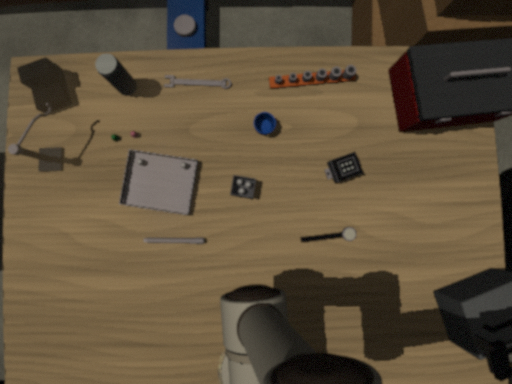

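View pics/scene.png

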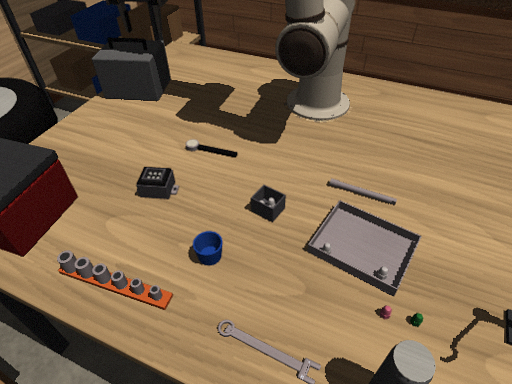

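Top view: the tray is at about (161,183), the cap with three nuts at (245,187), the case at (345,167), the cup at (266,124), the bar at (176,240) and the gauge at (330,236). The scene view agrees with this, and the green and pink nuts lie outside the tray.

```bash
python3 - <<'E'
from h import *
np.set_printoptions(precision=3,suppress=True)
for n,uv,z in [('cap',(245.5,187),.048),('case',(346,167),.057),('tray tl',(130,152),.028),('tray tr',(201,160),.028),('tray br',(191,214),.028),('tray bl',(122,205),.028),('bar l',(146,240),.015),('bar r',(206,240),.015),('gauge l',(302,238),.01),('gauge dial',(349,234),.016),('cup',(266,124),.05)]: print(n,onz('top',uv,z))
E
```

```text
cap [0.52  0.023 0.048]
case [ 0.568 -0.258  0.057]
tray tl [0.63  0.35  0.028]
tray tr [0.601 0.147 0.028]
tray br [0.449 0.177 0.028]
tray bl [0.479 0.373 0.028]
bar l [0.379 0.308 0.015]
bar r [0.375 0.138 0.015]
gauge l [ 0.373 -0.135  0.01 ]
gauge dial [ 0.38  -0.269  0.016]
cup [ 0.695 -0.039  0.05 ]
```

Emit:
step_arm([
  [0.0919,[0.031,-0.0315,-0.002],[0,0,0]],
  [0.0919,[0.062,-0.063,-0.005],[0,0,0]],
  [0.0919,[0.093,-0.0945,-0.007],[0,0,0]],
  [0.0919,[0.124,-0.126,-0.01],[0,0,0]],
  [0.0919,[0.155,-0.1575,-0.012],[0,0,0]],
])

```text
time: 0.6
ee_pos: [0.2586, -0.3611, 0.2263]
tool_rot: [-3.114, -0.411, -0.0]
wrist_force: [0.4, -0.7, 0.6]
width: 0.0923
gripper_force: 0.0
```

Emit:
step_arm([
  [0.0919,[0.031,-0.0315,-0.002],[0,0,0]],
  [0.0919,[0.062,-0.063,-0.005],[0,0,0]],
  [0.0919,[0.093,-0.0945,-0.007],[0,0,0]],
  [0.0919,[0.124,-0.126,-0.01],[0,0,0]],
  [0.0919,[0.155,-0.1575,-0.012],[0,0,0]],
])

```text
time: 1.1
ee_pos: [0.3673, -0.1688, 0.2386]
tool_rot: [3.114, 0.411, 0.0]
wrist_force: [0.5, -0.5, 0.1]
width: 0.0915
gripper_force: 0.0
```

Emit:
step_arm([
  [0.0919,[0.031,-0.0315,-0.002],[0,0,0.06]],
  [0.0919,[0.062,-0.063,-0.005],[0,0,0.12]],
  [0.0919,[0.093,-0.0945,-0.007],[0,0,0.18]],
  [0.0919,[0.124,-0.126,-0.01],[0,0,0.24]],
  [0.0919,[0.155,-0.1575,-0.012],[0,0,0.263]],
])

```text
time: 1.6
ee_pos: [0.4761, 0.0237, 0.2505]
tool_rot: [3.141, -0.003, -0.0]
wrist_force: [1.0, -1.8, 0.6]
width: 0.0918
gripper_force: 0.0
```

```bash
python3 - <<'E'
from h import *
s,_=snap('wrist','w1.png'); print(s['qpos'],s['ee_pos'],s['tool_rot'])
E
```

```text
[-2.04317277e-01 -1.26333785e-01  1.81421566e+00 -1.63665197e-04
  1.45376188e+00  1.36814959e+00] [0.47606885 0.02374786 0.25051511] [ 3.14144272e+00 -2.59393743e-03 -1.30209021e-04]
```

View pics/w1.png

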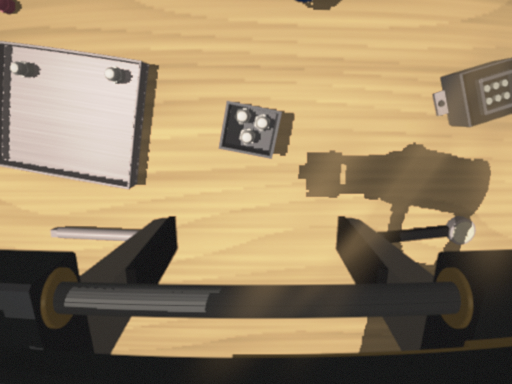

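Wrist view: the cap's rim has corners at about (227,101), (281,110), (272,158) and (219,148), with three nuts inside. The tray is on the left and the case's side on the right.

```bash
python3 - <<'E'
from h import *
np.set_printoptions(precision=4,suppress=True)
s=env.read_state()
P=np.array([onz('wrist',p,.048,s) for p in [(227,101),(281,110),(272,158),(219,148)]])
print(P,P.mean(0)); 
for i in range(4):
    d=P[(i+1)%4]-P[i]; print(np.linalg.norm(d),np.degrees(np.arctan2(d[1],d[0])))
E
```

```text
[[0.557  0.0633 0.048 ]
 [0.547  0.0017 0.048 ]
 [0.4916 0.0113 0.048 ]
 [0.5033 0.0737 0.048 ]] [0.5247 0.0375 0.048 ]
0.06243784316579954 -99.17149663962033
0.056240601542857496 170.15762354740485
0.06343970685094186 79.37218820140792
0.054649051378134084 -10.891058313412337
```

Emit:
step_arm([
  [0.0919,[-0.03,0.0,0],[0.12,0,0]],
  [0.0919,[-0.03,0.0,0],[0.24,0,0]],
  [0.0919,[-0.03,0.0,0],[0.36,0,0]],
  [0.0919,[-0.03,0.0,0],[0.48,0,0]],
  [0.0919,[-0.03,0.0,0],[0.6,0,0]],
])

```text
time: 2.15
ee_pos: [0.4458, 0.0215, 0.2511]
tool_rot: [-2.537, 0.0, -0.002]
wrist_force: [0.5, -0.6, -0.9]
width: 0.0917
gripper_force: 0.0
```

```bash
python3 - <<'E'
from h import *
s=env.read_state(); print(s['qpos'],s['ee_pos'],R.from_rotvec(s['tool_rot']).as_matrix())
E
```

```text
[-0.60397423 -0.09358283  1.89658339  0.49180687  1.69424085  0.93931839] [0.44575695 0.02149238 0.25106436] [[ 9.99998278e-01  3.52800202e-04  1.82205221e-03]
 [-7.44760343e-04 -8.22962078e-01  5.68095823e-01]
 [ 1.69990419e-03 -5.68096201e-01 -8.22960398e-01]]
```

```bash
cat >> h.py <<'E'
def pose(t,up):
    "R with tool z=t, tool x nearest to up"
    z=np.array(t,float)/np.linalg.norm(t); x=np.array(up,float)-z*np.dot(up,z); x/=np.linalg.norm(x)
    return np.c_[x,np.cross(z,x),z]
def rel(Rt,pt,s=None):
    s=s or env.read_state(); R0=R.from_rotvec(s['tool_rot']).as_matrix()
    return R0.T@(np.array(pt)-s['ee_pos']), R.from_matrix(R0.T@Rt).as_rotvec()
np.set_printoptions(precision=4,suppress=True)
E
python3 - <<'E'
from h import *
a=np.radians(15); y=np.radians(80)
t=np.array([np.cos(a)*np.cos(y),np.cos(a)*np.sin(y),-np.sin(a)]); Rt=pose(t,[0,0,1])
tcp=np.array([.5247,.0375,.027])+.019*t
print(t,tcp,rel(Rt,tcp-.13*t), Rt.T@[1,0,0],Rt.T@[0,1,0],Rt.T@[0,0,1])
E
```

```text
[ 0.1677  0.9513 -0.2588] [0.5279 0.0556 0.0221] (array([0.0601, 0.1847, 0.11  ]), array([ 0.4311,  0.6532, -1.3945])) [0.0449 0.9848 0.1677] [ 0.2549 -0.1736  0.9513] [ 0.9659  0.     -0.2588]
```

Emit:
step_arm([
  [0.0919,[0,0,0],[0.036,0.0545,-0.1162]],
  [0.0919,[0,0,0],[0.072,0.109,-0.2324]],
  [0.0919,[0,0,0],[0.108,0.1635,-0.3486]],
  [0.0919,[0,0,0],[0.144,0.218,-0.4648]],
  [0.0919,[0,0,0],[0.18,0.2725,-0.581]],
])

```text
time: 2.65
ee_pos: [0.4454, 0.0218, 0.2505]
tool_rot: [-2.254, -0.603, -0.551]
wrist_force: [0.3, -0.0, 0.9]
width: 0.0916
gripper_force: 0.0
```

Emit:
step_arm([
  [0.0919,[0,0,0],[0.036,0.0545,-0.1162]],
  [0.0919,[0,0,0],[0.072,0.109,-0.2324]],
  [0.0919,[0,0,0],[0.108,0.1635,-0.3486]],
  [0.0919,[0,0,0],[0.144,0.218,-0.4648]],
  [0.0919,[0,0,0],[0.18,0.2725,-0.581]],
])

```text
time: 3.15
ee_pos: [0.4454, 0.0217, 0.2504]
tool_rot: [-1.778, -1.121, -1.022]
wrist_force: [0.1, -0.0, -0.7]
width: 0.0921
gripper_force: 0.0
```

Emit:
step_arm([
  [0.0919,[0,0,0],[0.036,0.0545,-0.1162]],
  [0.0919,[0,0,0],[0.071,0.108,-0.2324]],
  [0.0919,[0,0,0],[0.071,0.108,-0.2324]],
])

```text
time: 3.45
ee_pos: [0.4455, 0.0218, 0.2493]
tool_rot: [-1.547, -1.294, -1.18]
wrist_force: [-0.2, -0.1, 0.2]
width: 0.0917
gripper_force: 0.0
```

```bash
cat > plan1.py <<'E'
from h import *
s=env.read_state(); print(s['qpos'],s['ee_pos'])
a=np.radians(15); y=np.radians(80)
t=np.array([np.cos(a)*np.cos(y),np.cos(a)*np.sin(y),-np.sin(a)]); Rt=pose(t,[0,0,1])
tcp=np.array([.5247,.0375,.027])+.019*t
print(rel(Rt,tcp-.13*t),rel(Rt,tcp))
E
python3 plan1.py
```

```text
[-0.8784  0.199   1.9976  0.9051  1.9326 -0.8458] [0.4455 0.0218 0.2493]
(array([-0.207 ,  0.0761, -0.0249]), array([-0.0006,  0.002 , -0.0037])) (array([-0.2067,  0.0761,  0.1051]), array([-0.0006,  0.002 , -0.0037]))
```

Emit:
step_arm([
  [0.0919,[-0.038,0.0152,-0.005],[0,0,0]],
  [0.0919,[-0.076,0.0304,-0.01],[0,0,0]],
  [0.0919,[-0.114,0.0456,-0.015],[0,0,0]],
  [0.0919,[-0.152,0.061,-0.02],[0,0,0]],
  [0.0919,[-0.18,0.0761,-0.025],[0,0,0]],
])

```text
time: 3.95
ee_pos: [0.5082, -0.0623, 0.0817]
tool_rot: [-1.551, -1.294, -1.178]
wrist_force: [1.2, -0.8, 0.9]
width: 0.0919
gripper_force: 0.0
```

```bash
python3 plan1.py; python3 -c "
from h import *
snap('wrist','w2.png')"
```

```text
[-0.8879  0.7372  1.6686  0.847   1.8004 -1.0173] [ 0.5082 -0.0623  0.0817]
(array([-0.0266, -0.001 ,  0.001 ]), array([ 0.0005,  0.0055, -0.0051])) (array([-0.0259, -0.001 ,  0.131 ]), array([ 0.0005,  0.0055, -0.0051]))
```

View pics/w2.png

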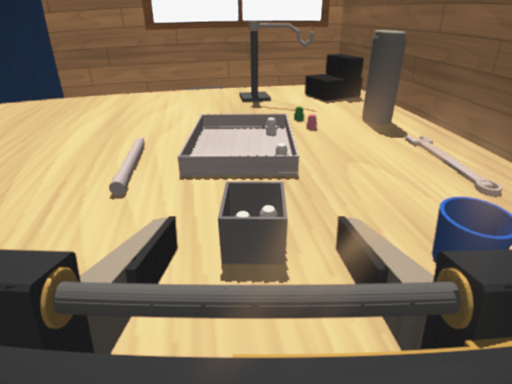

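The wrist view shows the cap centred between the fingers (columns 220 to 287, fingers 177 to 337) and square to them, with the tray straight beyond it. I'll go down, advance and grip.

Emit:
step_arm([
  [0.0919,[-0.013,-0.001,0],[0,0,0]],
  [0.0919,[-0.026,-0.001,0.01],[0,0,0]],
  [0.0919,[-0.026,-0.001,0.035],[0,0,0]],
  [0.0919,[-0.026,-0.001,0.06],[0,0,0]],
  [0.0919,[-0.026,-0.001,0.085],[0,0,0]],
])

```text
time: 4.5
ee_pos: [0.5199, 0.0139, 0.0364]
tool_rot: [-1.548, -1.298, -1.181]
wrist_force: [-0.1, -0.4, 0.6]
width: 0.0921
gripper_force: 0.0
```

Emit:
step_arm([
  [0.0919,[0,0,0.025],[0,0,0]],
  [0.0919,[0,0,0.045],[0,0,0]],
  [0.0919,[0,0,0.045],[0,0,0]],
  [0.05,[0,0,0.045],[0,0,0]],
  [0.04,[0,0,0.045],[0,0,0]],
])

```text
time: 5.0
ee_pos: [0.528, 0.0542, 0.0248]
tool_rot: [-1.549, -1.299, -1.182]
wrist_force: [0.5, -0.4, 0.8]
width: 0.0783
gripper_force: 0.0
```

Emit:
step_arm([
  [0.04,[0,0,0],[0,0,0]],
  [0.04,[0,0,0],[0,0,0]],
  [0.04,[0,0,0],[0,0,0]],
  [0.04,[0,0,0],[0,0,0]],
  [0.04,[0,0,0],[0,0,0]],
])

```text
time: 5.5
ee_pos: [0.5278, 0.0549, 0.0243]
tool_rot: [-1.548, -1.297, -1.182]
wrist_force: [-1.1, -1.7, 1.9]
width: 0.0561
gripper_force: 30.0
```

```bash
python3 plan1.py
```

```text
[-0.7131  0.7955  1.7604  0.9785  1.6249 -1.075 ] [0.5278 0.0549 0.0243]
(array([-0.0025,  0.    , -0.1287]), array([ 0.0004,  0.0044, -0.0006])) (array([-0.002 , -0.    ,  0.0013]), array([ 0.0004,  0.0044, -0.0006]))
```

Emit:
step_arm([
  [0.04,[0.02,0,-0.005],[0,0,0]],
  [0.04,[0.045,0,-0.012],[0,0,0]],
  [0.04,[0.07,0,-0.019],[0,0,0]],
  [0.04,[0.0966,0,-0.026],[0,0,0]],
  [0.04,[0.0966,0,-0.026],[0,0,0]],
])

```text
time: 6.0
ee_pos: [0.529, 0.0547, 0.1262]
tool_rot: [-1.548, -1.303, -1.184]
wrist_force: [-0.2, 0.2, -3.1]
width: 0.0556
gripper_force: 30.0
```

Emit:
step_arm([
  [0.04,[0.0055,-0.0038,0.0207],[0,0,0]],
  [0.04,[0.014,-0.0095,0.052],[0,0,0]],
  [0.04,[0.0235,-0.016,0.088],[0,0,0]],
  [0.04,[0.033,-0.0225,0.124],[0,0,0]],
  [0.04,[0.0425,-0.029,0.159],[0,0,0]],
])

```text
time: 6.5
ee_pos: [0.527, 0.2241, 0.1215]
tool_rot: [-1.55, -1.296, -1.179]
wrist_force: [-0.6, 0.2, -1.8]
width: 0.0557
gripper_force: 30.0
```

Emit:
step_arm([
  [0.04,[0.008,-0.006,0.03],[0,-0.05,0]],
  [0.04,[0.013,-0.009,0.049],[0,-0.1,0]],
  [0.04,[0.013,-0.009,0.049],[0,-0.15,0]],
  [0.04,[0.013,-0.009,0.049],[0,-0.2,0]],
  [0.04,[0.013,-0.009,0.049],[0,-0.26,0]],
])

```text
time: 7.0
ee_pos: [0.5266, 0.2742, 0.1208]
tool_rot: [-1.748, -1.463, -0.998]
wrist_force: [0.2, -0.1, -1.6]
width: 0.056
gripper_force: 30.0
```

```bash
python3 - <<'E'
from h import *
s,_=snap('wrist','w3.png'); M=R.from_rotvec(s['tool_rot']).as_matrix(); print(s['qpos'],s['ee_pos'],s['width'],M[:,2],s['ee_pos']-.019*M[:,2]); print(M.T@[0,0,-1])
E
```

```text
[-0.2522  0.2919  2.0148  1.1157  1.2783 -0.6852] [0.5266 0.2742 0.1208] 0.05601352391422004 [ 0.148   0.85   -0.5055] [0.5238 0.2581 0.1304]
[-0.8628  0.0036  0.5055]
```

View pics/w3.png

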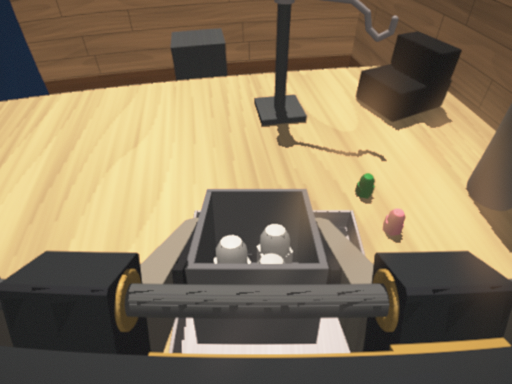

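The wrist view shows all three nuts in the held cap at about (231,250), (275,240) and (271,262), with the tray beneath. I'll lower it and roll to pour.

Emit:
step_arm([
  [0.04,[-0.013,0,0.0075],[0,0,0.05]],
  [0.04,[-0.026,0,0.015],[0,0,0.15]],
  [0.04,[-0.026,0,0.015],[0,0,0.28]],
  [0.04,[-0.026,0,0.015],[0,0,0.42]],
  [0.04,[-0.026,0,0.015],[0,0,0.56]],
])

```text
time: 7.55
ee_pos: [0.5268, 0.274, 0.0911]
tool_rot: [-1.993, -0.876, -0.694]
wrist_force: [-0.8, 0.1, -2.2]
width: 0.0554
gripper_force: 30.0
```

Emit:
step_arm([
  [0.04,[0,0,0],[0,0,0.14]],
  [0.04,[0,0,0],[0,0,0.28]],
  [0.04,[0,0,0],[0,0,0.42]],
  [0.04,[0,0,0],[0,0,0.56]],
  [0.04,[0,0,0],[0,0,0.7]],
])

```text
time: 8.05
ee_pos: [0.5269, 0.274, 0.0913]
tool_rot: [-2.106, -0.136, -0.285]
wrist_force: [0.4, 0.4, -0.9]
width: 0.0557
gripper_force: 30.0
```

Emit:
step_arm([
  [0.04,[0,0,0],[0,0,0.12]],
  [0.04,[0,0,0],[0,0,0.24]],
  [0.04,[0,0,0],[0,0,0.36]],
  [0.04,[0,0,0],[0,0,0.48]],
  [0.04,[0,0,0],[0,0,0.6]],
])

```text
time: 8.55
ee_pos: [0.5269, 0.274, 0.0913]
tool_rot: [-2.04, 0.489, 0.075]
wrist_force: [-1.1, -0.1, -2.5]
width: 0.0559
gripper_force: 30.0
```

Emit:
step_arm([
  [0.04,[0,0,0],[0,0,0.12]],
  [0.04,[0,0,0],[0,0,0.24]],
  [0.04,[0,0,0],[0,0,0.36]],
  [0.04,[0,0,0],[0,0,0.48]],
  [0.04,[0,0,0],[0,0,0.6]],
])

```text
time: 9.05
ee_pos: [0.527, 0.274, 0.0915]
tool_rot: [-1.83, 1.085, 0.434]
wrist_force: [0.7, 0.5, -1.2]
width: 0.0559
gripper_force: 30.0
```

Emit:
step_arm([
  [0.04,[0,0,0],[0,0,0.14]],
  [0.04,[0,0,0],[0,0,0.28]],
  [0.04,[0,0,0],[0,0,0.42]],
  [0.04,[0,0,0],[0,0,0.56]],
  [0.04,[0,0,0],[0,0,0.68]],
])

```text
time: 9.55
ee_pos: [0.5271, 0.274, 0.0916]
tool_rot: [-1.417, 1.698, 0.823]
wrist_force: [0.5, -0.2, 0.4]
width: 0.056
gripper_force: 30.0
```

```bash
python3 - <<'E'
from h import *
s,im=snap('top','t2.png'); _,im2=snap('scene','s2.png'); M=R.from_rotvec(s['tool_rot']).as_matrix(); print(s['qpos'],s['ee_pos'],s['width'],M,s['wrist_force'])
a=cv2.resize(im[100:260,90:290],(500,400),interpolation=cv2.INTER_CUBIC); b=cv2.resize(im2[150:310,230:430],(500,400)); 
cv2.imwrite('pics/m2.png',np.vstack([a,b])[:,:,::-1][:, :]) if 0 else cv2.imwrite('pics/m2.png',cv2.resize(np.hstack([a,b]),(800,320))[:,:,::-1])
E
```

```text
[-0.2538  0.3613  2.0093  1.1366  1.254   2.3974] [0.5271 0.274  0.0916] 0.056041985370715246 [[-0.0933 -0.9844  0.1491]
 [-0.4933  0.1758  0.8519]
 [-0.8649  0.0059 -0.502 ]] [ 0.5198 -0.1671  0.3891]
```

View pics/m2.png

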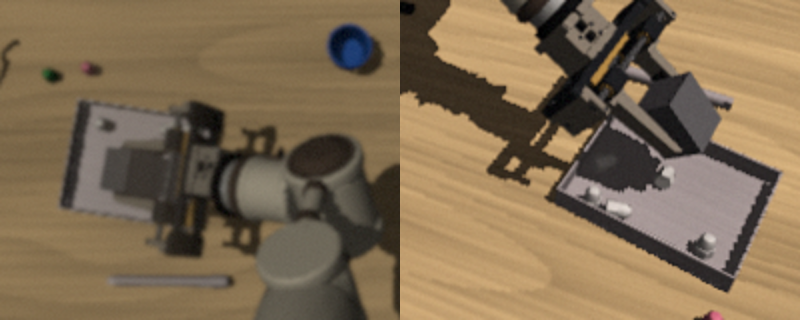

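The scene view shows at least four nuts in the tray, at about (593,195), (619,208), (667,175) and (707,245) in the montage. The fifth may be in the shadow. I'll raise, move away and check.

Emit:
step_arm([
  [0.04,[-0.03,0,-0.018],[0,0,0]],
  [0.04,[-0.0605,0,-0.035],[0,0,0]],
  [0.04,[-0.0605,0,-0.035],[0,-0.05,0]],
  [0.04,[-0.0605,0,-0.035],[0,-0.1,0]],
  [0.04,[-0.0605,0,-0.035],[0,-0.14,0]],
])

```text
time: 10.15
ee_pos: [0.5275, 0.274, 0.1624]
tool_rot: [-1.334, 1.583, 0.895]
wrist_force: [-0.2, -0.5, -0.6]
width: 0.0558
gripper_force: 30.0
```

```bash
python3 - <<'E'
from h import *
s,im=snap('wrist','w4.png'); M=R.from_rotvec(s['tool_rot']).as_matrix(); g=s['ee_pos']-.019*M[:,2]; print(s['qpos'],g,M); print(M.T@(np.array([.53,.02,.16])-g), M.T@[0,0,-1])
E
```

```text
[-0.2966  0.2869  2.0225  1.2041  1.4012  2.4067] [0.5245 0.2567 0.1696] [[-0.0612 -0.9851  0.1608]
 [-0.37    0.172   0.913 ]
 [-0.927  -0.0037 -0.375 ]]
[ 0.0961 -0.0461 -0.2116] [0.927  0.0037 0.375 ]
```

View pics/w4.png

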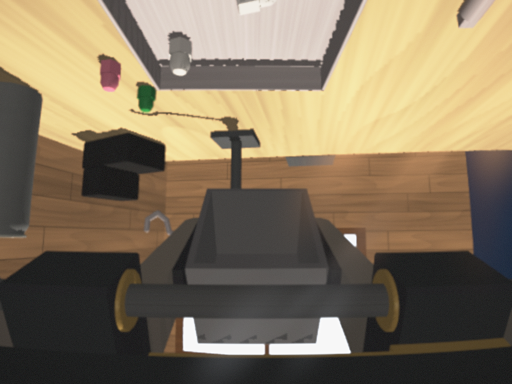

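The upside-down wrist view shows the inside of the cap (195–325, 190–280) empty. Next I'll move back over the bare plywood.

Emit:
step_arm([
  [0.04,[0.016,-0.0077,-0.035],[0,0,0]],
  [0.04,[0.034,-0.0165,-0.075],[0,0,0]],
  [0.04,[0.052,-0.025,-0.115],[0,0,0]],
  [0.04,[0.07,-0.034,-0.155],[0,0,0]],
  [0.04,[0.086,-0.0415,-0.19],[0,0,0]],
])

```text
time: 10.7
ee_pos: [0.5325, 0.0595, 0.1543]
tool_rot: [-1.334, 1.586, 0.894]
wrist_force: [0.3, -0.1, -0.2]
width: 0.0559
gripper_force: 30.0
```

Emit:
step_arm([
  [0.04,[0.01,-0.0046,-0.0216],[0,0,0]],
  [0.04,[0.045,-0.0045,-0.007],[0,0,0]],
  [0.04,[0.082,-0.0045,0.008],[0,0,0]],
  [0.04,[0.101,-0.0045,0.0158],[0,0,0]],
  [0.04,[0.101,-0.0045,0.0158],[0,0,0]],
])

```text
time: 11.2
ee_pos: [0.5313, 0.0391, 0.0527]
tool_rot: [-1.33, 1.587, 0.901]
wrist_force: [-1.4, 1.2, -0.3]
width: 0.0559
gripper_force: 30.0
```

```bash
python3 - <<'E'
from h import *
s,im=snap('scene','s3.png'); M=R.from_rotvec(s['tool_rot']).as_matrix(); g=s['ee_pos']-.019*M[:,2]; print(s['qpos'],g,M,s['wrist_force'])
a=im[110:260,200:430];cv2.imwrite('pics/m3.png',cv2.resize(a,(690,450),interpolation=cv2.INTER_CUBIC)[:,:,::-1])
E
```

```text
[-0.7108  0.6577  1.7914  0.9205  1.5865  2.1544] [0.5282 0.0217 0.0598] [[-0.0676 -0.985   0.1586]
 [-0.3683  0.1723  0.9136]
 [-0.9272  0.0033 -0.3744]] [-1.3741  1.246  -0.2819]
```

View pics/m3.png

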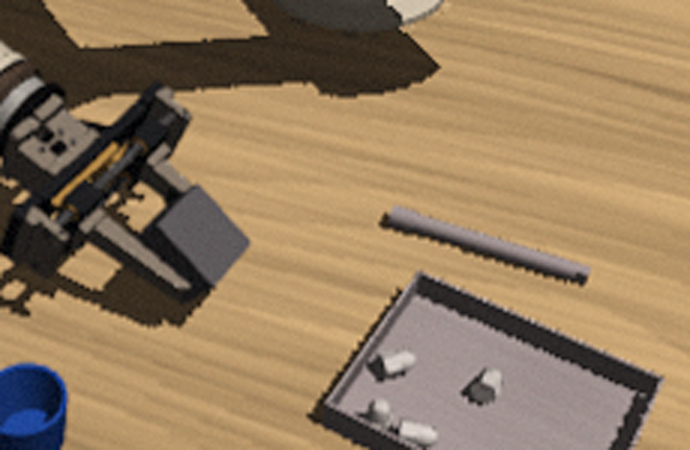

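Four nuts are visible in the tray, and the fifth, near the far corner, is cropped out; none are elsewhere. I'll lower the cap until the rim's edge touches.

Emit:
step_arm([
  [0.04,[0.012,0,0.0048],[0,0,0]],
  [0.04,[0.02,0,0.008],[0,0,0]],
  [0.04,[0.023,0,0.0093],[0,0,0]],
  [0.04,[0.025,0,0.0101],[0,0,0]],
])

```text
time: 11.65
ee_pos: [0.533, 0.0378, 0.0284]
tool_rot: [-1.333, 1.586, 0.896]
wrist_force: [-0.3, -0.4, -0.6]
width: 0.0556
gripper_force: 30.0
```

Emit:
step_arm([
  [0.04,[0.002,0,0.0008],[0,0,0]],
  [0.04,[0.004,0,0.0016],[0,0,0]],
  [0.04,[0.004,0,0.0016],[0,0,0]],
])

```text
time: 11.95
ee_pos: [0.5332, 0.0377, 0.0245]
tool_rot: [-1.333, 1.586, 0.896]
wrist_force: [-0.2, -0.0, 1.6]
width: 0.0557
gripper_force: 30.0
```

Emit:
step_arm([
  [0.04,[0.002,0,0.0008],[0,0,0]],
  [0.04,[0.004,0,0.0016],[0,0,0]],
  [0.04,[0.006,0,0.0024],[0,0,0]],
  [0.04,[0.006,0,0.0024],[0,0,0]],
])

```text
time: 12.35
ee_pos: [0.5332, 0.0374, 0.024]
tool_rot: [-1.329, 1.574, 0.902]
wrist_force: [-10.5, -8.8, 29.7]
width: 0.0558
gripper_force: 30.0
```

Emit:
step_arm([
  [0.04,[-0.003,0,-0.0012],[0,0,0]],
  [0.04,[-0.006,0,-0.0024],[0,0,0]],
  [0.062,[-0.006,0,-0.0024],[0,0,0]],
  [0.075,[-0.006,0,-0.0024],[0,0,0]],
  [0.0919,[-0.006,0,-0.0024],[0,0,0]],
])

```text
time: 12.85
ee_pos: [0.5328, 0.0379, 0.0238]
tool_rot: [-1.333, 1.587, 0.896]
wrist_force: [0.2, -0.6, 1.3]
width: 0.0759
gripper_force: 0.0
```

Emit:
step_arm([
  [0.0919,[0,0,0],[0,0,0]],
  [0.0919,[0,0,0],[0,0,0]],
])

```text
time: 13.05
ee_pos: [0.5329, 0.0379, 0.0239]
tool_rot: [-1.333, 1.587, 0.897]
wrist_force: [0.2, 0.4, 0.2]
width: 0.0908
gripper_force: 0.0
```

```bash
python3 - <<'E'
from h import *
s,im=snap('scene','s4.png'); 
_,w=snap('wrist','w5.png')
a=im[150:250,210:340];cv2.imwrite('pics/m4.png',np.hstack([cv2.resize(a,(400,300),interpolation=cv2.INTER_CUBIC),cv2.resize(w,(400,300))])[:,:,::-1]); print(s['ee_pos'],s['width'],s['wrist_force'])
E
```

```text
[0.5329 0.0379 0.0239] 0.09082930909900824 [0.2183 0.3527 0.2091]
```

View pics/m4.png

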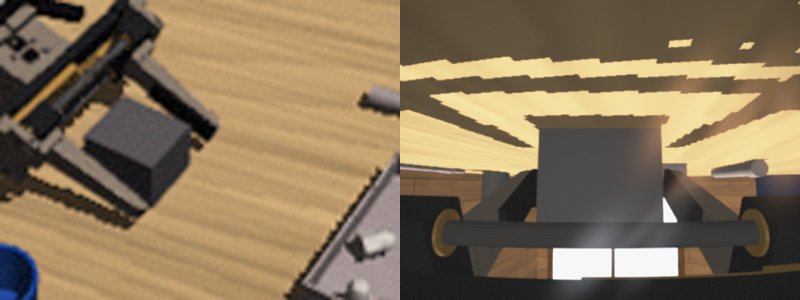

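The scene crop shows the cap flat on the plywood, mouth down, with its walls upright and between the open fingers. I'll retreat, roll back and point the tool down over it.

Emit:
step_arm([
  [0.0919,[0,0,-0.04],[0,0,0]],
  [0.0919,[0,0,-0.085],[0,0,0]],
  [0.0919,[0,0,-0.13],[0,0,0]],
  [0.0919,[-0.045,0,-0.148],[0,0,0]],
  [0.0919,[-0.093,0,-0.167],[0,0,0]],
])

```text
time: 13.65
ee_pos: [0.5118, -0.0811, 0.1722]
tool_rot: [-1.329, 1.588, 0.898]
wrist_force: [0.9, 0.0, 0.6]
width: 0.0919
gripper_force: 0.0
```

Emit:
step_arm([
  [0.0919,[0,0,0],[0,0,-0.145]],
  [0.0919,[0,0,0],[0,0,-0.29]],
  [0.0919,[0,0,0],[0,0,-0.435]],
  [0.0919,[0,0,0],[0,0,-0.58]],
  [0.0919,[0,0,0],[0,0,-0.725]],
])

```text
time: 14.15
ee_pos: [0.5121, -0.08, 0.1715]
tool_rot: [-1.733, 0.962, 0.436]
wrist_force: [0.4, -0.4, -0.1]
width: 0.0915
gripper_force: 0.0
```

Emit:
step_arm([
  [0.0919,[0,0,0],[0,0,-0.145]],
  [0.0919,[0,0,0],[0,0,-0.29]],
  [0.0919,[0,0,0],[0,0,-0.435]],
  [0.0919,[0,0,0],[0,0,-0.58]],
  [0.0919,[0,0,0],[0,0,-0.725]],
])

```text
time: 14.65
ee_pos: [0.5121, -0.08, 0.1714]
tool_rot: [-1.937, 0.281, -0.039]
wrist_force: [0.2, -0.4, 0.4]
width: 0.0919
gripper_force: 0.0
```

Emit:
step_arm([
  [0.0919,[0,0,0],[0,0,-0.145]],
  [0.0919,[0,0,0],[0,0,-0.29]],
  [0.0919,[0,0,0],[0,0,-0.435]],
  [0.0919,[0,0,0],[0,0,-0.58]],
  [0.0919,[0,0,0],[0,0,-0.725]],
])

```text
time: 15.15
ee_pos: [0.5121, -0.08, 0.1714]
tool_rot: [-1.945, -0.431, -0.513]
wrist_force: [-0.3, 0.1, 0.4]
width: 0.092
gripper_force: 0.0
```

Emit:
step_arm([
  [0.0919,[0,0,0],[0,0,-0.145]],
  [0.0919,[0,0,0],[0,0,-0.29]],
  [0.0919,[0,0,0],[0,0,-0.435]],
  [0.0919,[0,0,0],[0,0,-0.58]],
  [0.0919,[0,0,0],[0,0,-0.725]],
])

```text
time: 15.65
ee_pos: [0.5121, -0.08, 0.1714]
tool_rot: [-1.749, -1.148, -0.965]
wrist_force: [0.0, -0.6, -0.1]
width: 0.0919
gripper_force: 0.0
```

```bash
cat > plan2.py <<'E'
from h import *
import sys
x,y,z,yaw=map(float,sys.argv[1:5]); yaw=np.radians(yaw)
s=env.read_state(); print(s['qpos'],s['ee_pos'])
print(rel(pose([0,0,-1],[np.cos(yaw),np.sin(yaw),0]),[x,y,z],s))
E
python3 plan2.py .53 .02 .22 80
```

```text
[-0.8856  0.5083  1.6871  0.8165  1.8448 -0.6435] [ 0.5121 -0.08    0.1714]
(array([ 0.081 , -0.0191,  0.0758]), array([-0.1396, -1.179 , -0.2066]))
```

Emit:
step_arm([
  [0.0919,[0,0,0],[-0.0155,-0.131,-0.023]],
  [0.0919,[0,0,0],[-0.031,-0.262,-0.046]],
  [0.0919,[0,0,0],[-0.0465,-0.393,-0.069]],
  [0.0919,[0,0,0],[-0.062,-0.524,-0.092]],
  [0.0919,[0,0,0],[-0.0775,-0.655,-0.115]],
])

```text
time: 16.15
ee_pos: [0.5124, -0.0807, 0.1722]
tool_rot: [-2.163, -1.644, -0.494]
wrist_force: [-0.3, 0.8, -0.1]
width: 0.0914
gripper_force: 0.0
```

Emit:
step_arm([
  [0.0919,[0,0,0],[-0.0155,-0.131,-0.023]],
  [0.0919,[0,0,0],[-0.031,-0.262,-0.046]],
  [0.0919,[0,0,0],[-0.0465,-0.393,-0.069]],
  [0.0919,[0,0,0],[-0.062,-0.524,-0.092]],
  [0.0919,[0,0,0],[-0.062,-0.524,-0.092]],
])

```text
time: 16.65
ee_pos: [0.5122, -0.0771, 0.172]
tool_rot: [-2.401, -2.022, 0.006]
wrist_force: [-0.5, -0.0, 0.4]
width: 0.0918
gripper_force: 0.0
```

```bash
python3 plan2.py .53 -.03 .25 80
```

```text
[-0.3817  0.0509  1.7995 -0.002   1.2952 -0.2102] [ 0.5122 -0.0771  0.172 ]
(array([ 0.0494,  0.0092, -0.0781]), array([-0.0044,  0.001 ,  0.0035]))
```

Emit:
step_arm([
  [0.0919,[0.02,0.004,-0.03],[0,0,0]],
  [0.0919,[0.049,0.009,-0.06],[0,0,0]],
  [0.0919,[0.049,0.009,-0.078],[0,0,0]],
  [0.0919,[0.049,0.009,-0.078],[0,0,0]],
])

```text
time: 17.05
ee_pos: [0.5316, -0.034, 0.2522]
tool_rot: [-2.407, -2.017, -0.001]
wrist_force: [-0.4, -1.4, -0.0]
width: 0.0919
gripper_force: 0.0
```

```bash
python3 - <<'E'
from h import *
import pickle
s,w=snap('wrist','w6.png'); pickle.dump(s,open('s6.pkl','wb'))
E
python3 plan2.py .56 -.37 .25 80
```

```text
[-0.2921  0.0258  1.6689  0.0005  1.4509 -0.1151] [ 0.5305 -0.0342  0.25  ]
(array([-0.3254,  0.0882, -0.0007]), array([-0.004 , -0.0009, -0.0026]))
```

Emit:
step_arm([
  [0.0919,[-0.04,0.011,0],[0,0,0]],
  [0.0919,[-0.08,0.022,0],[0,0,0]],
  [0.0919,[-0.12,0.033,0],[0,0,0]],
  [0.0919,[-0.16,0.044,0],[0,0,0]],
  [0.0919,[-0.2,0.055,0],[0,0,0]],
])

```text
time: 17.6
ee_pos: [0.5475, -0.2421, 0.2466]
tool_rot: [-2.404, -2.01, 0.006]
wrist_force: [0.8, 0.3, 0.4]
width: 0.0916
gripper_force: 0.0
```

Emit:
step_arm([
  [0.0919,[-0.04,0.011,0],[0,0,0]],
  [0.0919,[-0.08,0.022,0],[0,0,0]],
  [0.0919,[-0.12,0.033,0],[0,0,0]],
  [0.0919,[-0.12,0.033,0],[0,0,0]],
  [0.0919,[-0.12,0.033,0],[0,0,0]],
])

```text
time: 18.1
ee_pos: [0.559, -0.3646, 0.2463]
tool_rot: [-2.405, -2.008, 0.005]
wrist_force: [-0.7, -0.1, -0.1]
width: 0.0921
gripper_force: 0.0
```

```bash
python3 - <<'E'
from h import *
import pickle
s,w=snap('wrist','w7.png'); pickle.dump(s,open('s7.pkl','wb')); print(s['ee_pos'])
a=cv2.imread('pics/w6.png'); cv2.imwrite('pics/m5.png',np.hstack([cv2.resize(a[30:230,160:360],(400,400)),cv2.resize(w[30:230,160:360,::-1],(400,400))]))
E
```

```text
[ 0.559  -0.3646  0.2463]
```

View pics/m5.png

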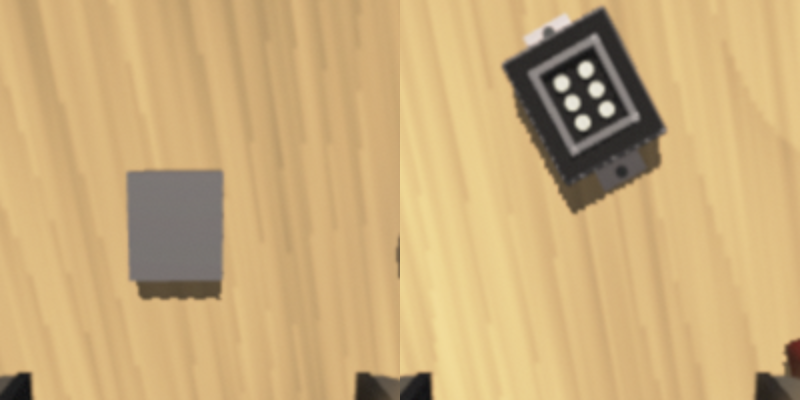

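Left pane (w6): the cap's closed end is a grey rectangle, crop corners (128,171), (223,171), (222,280) and (130,280). Right pane (w7): the black seal frame has corners at about (102,66), (204,8), (266,130) and (163,183), with the grey neck frame at (197,34), (240,118), (177,155) and (128,72).

```bash
python3 - <<'E'
from h import *
import pickle
def go(f,pk,pts,z):
    s=pickle.load(open(pk,'rb')); P=np.array([onz('wrist',(p[0]/2+160,p[1]/2+30),z,s) for p in pts])
    print(f,P.mean(0),[(round(np.linalg.norm(d),4),round(np.degrees(np.arctan2(d[1],d[0])),1)) for d in np.roll(P,-1,0)-P])
go('cap','s6.pkl',[(128,171),(223,171),(222,280),(130,280)],.048)
go('neck','s7.pkl',[(128,72),(197,34),(240,118),(177,155)],.057)
go('seal','s7.pkl',[(102,66),(204,8),(266,130),(163,183)],.051)
# refine by masks
w=cv2.imread('pics/w7.png'); c=w[30:230,160:360]; hsv=cv2.cvtColor(c,cv2.COLOR_BGR2HSV)
m=((hsv[...,2]<60)).astype(np.uint8); m=cv2.morphologyEx(m,cv2.MORPH_OPEN,np.ones((3,3)))
cs,_=cv2.findContours(m,0,2)
for k in cs:
    if cv2.contourArea(k)>1000:
        b=cv2.boxPoints(cv2.minAreaRect(k)); print(b*2); go('sealmask','s7.pkl',b*2,.051)
w=cv2.imread('pics/w6.png'); c=w[30:230,160:360]; hsv=cv2.cvtColor(c,cv2.COLOR_BGR2HSV)
m=((hsv[...,1]<40)&(hsv[...,2]>80)).astype(np.uint8); cs,_=cv2.findContours(m,0,2)
for k in cs:
    if cv2.contourArea(k)>1000:
        b=cv2.boxPoints(cv2.minAreaRect(k)); print(b*2); go('capmask','s6.pkl',b*2,.048)
E
```

```text
cap [ 0.5271 -0.0022  0.048 ] [(np.float64(0.0548), np.float64(-10.2)), (np.float64(0.0638), np.float64(-100.1)), (np.float64(0.055), np.float64(169.9)), (np.float64(0.0639), np.float64(79.7))]
neck [ 0.5721 -0.2618  0.057 ] [(np.float64(0.0419), np.float64(17.3)), (np.float64(0.0496), np.float64(-72.0)), (np.float64(0.0397), np.float64(-160.4)), (np.float64(0.0513), np.float64(110.5))]
seal [ 0.5709 -0.2623  0.051 ] [(np.float64(0.0633), np.float64(17.9)), (np.float64(0.073), np.float64(-72.0)), (np.float64(0.0645), np.float64(-163.4)), (np.float64(0.0716), np.float64(107.1))]
[[102.0108  62.4649]
 [201.2541   9.9243]
 [264.9838 130.3027]
 [165.7405 182.8432]]
sealmask [ 0.5708 -0.2621  0.051 ] [(np.float64(0.0606), np.float64(16.2)), (np.float64(0.0728), np.float64(-71.0)), (np.float64(0.0625), np.float64(-162.7)), (np.float64(0.0738), np.float64(107.5))]
[[128. 172.]
 [220. 172.]
 [220. 278.]
 [128. 278.]]
capmask [ 0.5261 -0.0017  0.048 ] [(np.float64(0.053), np.float64(-10.2)), (np.float64(0.062), np.float64(-99.6)), (np.float64(0.055), np.float64(169.9)), (np.float64(0.0621), np.float64(78.6))]
```

Emit:
step_arm([
  [0.0919,[0.044,-0.0118,0.0],[0,0,0]],
  [0.0919,[0.088,-0.0236,0],[0,0,0]],
  [0.0919,[0.132,-0.0354,0],[0,0,0]],
  [0.0919,[0.176,-0.0472,0],[0,0,0]],
  [0.0919,[0.22,-0.059,0.0],[0,0,0]],
])

```text
time: 18.65
ee_pos: [0.5399, -0.1336, 0.249]
tool_rot: [-2.403, -2.016, 0.005]
wrist_force: [0.6, 0.4, 0.8]
width: 0.0925
gripper_force: 0.0
```

Emit:
step_arm([
  [0.0919,[0.044,-0.0118,0.02],[0,0,0]],
  [0.0919,[0.088,-0.0236,0.04],[0,0,0]],
  [0.0919,[0.1316,-0.0357,0.06],[0,0,0]],
  [0.0919,[0.1316,-0.0357,0.1],[0,0,0]],
  [0.0919,[0.1316,-0.0357,0.126],[0,0,0]],
])

```text
time: 19.15
ee_pos: [0.5259, 0.0021, 0.1211]
tool_rot: [-2.399, -2.018, 0.007]
wrist_force: [-0.5, 0.4, -0.2]
width: 0.092
gripper_force: 0.0
```

Emit:
step_arm([
  [0.0919,[0,0,0],[0,0,0]],
])

```text
time: 19.25
ee_pos: [0.5239, 0.0013, 0.1192]
tool_rot: [-2.398, -2.012, 0.013]
wrist_force: [-1.0, 0.0, 0.3]
width: 0.0921
gripper_force: 0.0
```

```bash
python3 plan2.py .5268 -.002 .018 80
```

```text
[-0.2284  0.1336  1.8217 -0.      1.2005 -0.0542] [0.5239 0.0013 0.1192]
(array([-0.0028,  0.0048,  0.1012]), array([-0.0142, -0.0007,  0.0004]))
```

Emit:
step_arm([
  [0.0919,[-0.002,0.003,0.03],[0,0,0]],
  [0.0919,[-0.002,0.003,0.06],[0,0,0]],
  [0.0919,[-0.002,0.003,0.085],[0,0,0]],
  [0.0919,[-0.002,0.003,0.101],[0,0,0]],
  [0.0919,[-0.002,0.003,0.101],[0,0,0]],
])

```text
time: 19.75
ee_pos: [0.529, -0.0029, 0.0217]
tool_rot: [-2.403, -2.013, 0.008]
wrist_force: [-0.6, 0.5, 0.6]
width: 0.0917
gripper_force: 0.0
```

Emit:
step_arm([
  [0.0919,[0,0,0],[0,0,0]],
])

```text
time: 19.85
ee_pos: [0.5312, -0.0035, 0.024]
tool_rot: [-2.406, -2.016, 0.003]
wrist_force: [-0.5, -0.7, -0.3]
width: 0.0916
gripper_force: 0.0
```

```bash
python3 plan2.py .5268 -.002 .018 80
```

```text
[-0.2341  0.2857  1.8591 -0.0003  1.0001 -0.0577] [ 0.5312 -0.0035  0.024 ]
(array([ 0.0007, -0.0046,  0.0061]), array([-0.0033,  0.0001, -0.0017]))
```

Emit:
step_arm([
  [0.0919,[0,-0.002,0.003],[0,0,0]],
  [0.0919,[0,-0.002,0.003],[0,0,0]],
  [0.05,[0,-0.002,0.003],[0,0,0]],
  [0.04,[0,-0.002,0.003],[0,0,0]],
  [0.04,[0,-0.002,0.003],[0,0,0]],
])

```text
time: 20.35
ee_pos: [0.5286, -0.0032, 0.0197]
tool_rot: [-2.406, -2.015, 0.005]
wrist_force: [0.1, 0.1, -0.1]
width: 0.0701
gripper_force: 0.0
```

Emit:
step_arm([
  [0.04,[0,0,0],[0,0,0]],
  [0.04,[0,0,0],[0,0,0]],
  [0.04,[0,0,0],[0,0,0]],
  [0.04,[0,0,0],[0,0,0]],
])

```text
time: 20.75
ee_pos: [0.5284, -0.0032, 0.0195]
tool_rot: [-2.405, -2.015, 0.005]
wrist_force: [0.3, 0.9, 0.7]
width: 0.0559
gripper_force: 30.0
```

```bash
python3 plan2.py .5268 -.002 .12 80
```

```text
[-0.2346  0.2886  1.8666 -0.0006  0.9916 -0.0579] [ 0.5284 -0.0032  0.0195]
(array([ 0.0008, -0.0023, -0.1005]), array([-0.0052,  0.0002, -0.0019]))
```

Emit:
step_arm([
  [0.04,[0,0,-0.03],[0,0,0]],
  [0.04,[0,0,-0.07],[0,0,0]],
  [0.04,[0,0,-0.11],[0,0,0]],
  [0.04,[-0.03,0.0105,-0.13],[0,0,-0.05]],
  [0.04,[-0.07,0.0245,-0.13],[0,0,-0.12]],
])

```text
time: 21.25
ee_pos: [0.5435, -0.0767, 0.1537]
tool_rot: [2.275, 2.163, 0.001]
wrist_force: [0.7, -0.8, -0.2]
width: 0.0559
gripper_force: 30.0
```

```bash
python3 plan2.py .5715 -.263 .12 107.7
```

```text
[-0.3601  0.1434  1.7377 -0.0006  1.2578 -0.3092] [ 0.5435 -0.0767  0.1537]
(array([-0.1846,  0.0373,  0.034 ]), array([ 0.0021,  0.0018, -0.3596]))
```

Emit:
step_arm([
  [0.04,[-0.037,0.0075,0],[0,0,-0.072]],
  [0.04,[-0.074,0.015,0],[0,0,-0.144]],
  [0.04,[-0.111,0.0225,0],[0,0,-0.216]],
  [0.04,[-0.148,0.03,0],[0,0,-0.288]],
  [0.04,[-0.185,0.037,0],[0,0,-0.36]],
])

```text
time: 21.75
ee_pos: [0.5673, -0.2647, 0.1488]
tool_rot: [-1.853, -2.53, 0.004]
wrist_force: [0.5, 0.3, -0.5]
width: 0.0558
gripper_force: 30.0
```

Emit:
step_arm([
  [0.04,[0,0,0],[0,0,0]],
  [0.04,[0,0,0.015],[0,0,0]],
  [0.04,[0,0,0.034],[0,0,0]],
  [0.04,[0,0,0.034],[0,0,0]],
  [0.04,[0,0,0.034],[0,0,0]],
])

```text
time: 22.25
ee_pos: [0.5667, -0.2616, 0.1141]
tool_rot: [-1.855, -2.527, 0.004]
wrist_force: [-0.2, -0.5, -1.1]
width: 0.056
gripper_force: 30.0
```

Emit:
step_arm([
  [0.04,[0,0,0],[0,0,0]],
  [0.04,[0,0,0],[0,0,0]],
  [0.04,[0,0,0],[0,0,0]],
])

```text
time: 22.55
ee_pos: [0.5677, -0.2634, 0.116]
tool_rot: [-1.858, -2.53, 0.004]
wrist_force: [-0.6, -0.1, -0.9]
width: 0.0558
gripper_force: 30.0
```

```bash
python3 plan2.py .5715 -.263 .085 107.7
```

```text
[-0.6259  0.3774  1.5342 -0.0025  1.2331 -0.9288] [ 0.5677 -0.2634  0.116 ]
(array([-0.0008,  0.0038,  0.031 ]), array([-0.0037, -0.0011, -0.0052]))
```

Emit:
step_arm([
  [0.04,[-0.0008,0.0037,0],[-0.0037,-0.001,-0.005]],
  [0.04,[-0.0008,0.0037,0.015],[-0.0037,-0.001,-0.005]],
  [0.04,[-0.0008,0.0037,0.031],[-0.0037,-0.001,-0.005]],
  [0.04,[-0.0008,0.0037,0.031],[-0.0037,-0.001,-0.005]],
  [0.04,[-0.0008,0.0037,0.031],[-0.0037,-0.001,-0.005]],
])

```text
time: 23.05
ee_pos: [0.57, -0.2623, 0.0826]
tool_rot: [-1.851, -2.533, 0.0]
wrist_force: [-0.4, 0.8, -0.4]
width: 0.0561
gripper_force: 30.0
```

```bash
python3 plan2.py .5715 -.263 .07 107.7
```

```text
[-0.6235  0.4205  1.5489 -0.      1.1765 -0.9321] [ 0.57   -0.2623  0.0826]
(array([-0.0012,  0.0012,  0.0126]), array([-0.0026, -0.0035, -0.0004]))
```

Emit:
step_arm([
  [0.04,[-0.0008,0.0012,0.004],[0,0,0]],
  [0.04,[-0.0008,0.0012,0.007],[0,0,0]],
  [0.04,[-0.0008,0.0012,0.01],[0,0,0]],
  [0.04,[-0.0008,0.0012,0.01],[0,0,0]],
])

```text
time: 23.45
ee_pos: [0.572, -0.2631, 0.0736]
tool_rot: [-1.852, -2.535, 0.0]
wrist_force: [0.2, 0.3, -1.5]
width: 0.0562
gripper_force: 30.0
```

Emit:
step_arm([
  [0.04,[0,0,0.002],[0,0,0]],
  [0.04,[0,0,0.004],[0,0,0]],
  [0.04,[0,0,0.004],[0,0,0]],
])

```text
time: 23.75
ee_pos: [0.5724, -0.2634, 0.0704]
tool_rot: [-1.853, -2.536, 0.0]
wrist_force: [0.7, -0.3, 1.3]
width: 0.0558
gripper_force: 30.0
```

Rim is at the seal, past the neck top without a jam. Press.

Emit:
step_arm([
  [0.04,[0,0,0.002],[0,0,0]],
  [0.04,[0,0,0.003],[0,0,0]],
  [0.04,[0,0,0.004],[0,0,0]],
  [0.04,[0,0,0.004],[0,0,0]],
])

```text
time: 24.15
ee_pos: [0.5725, -0.2635, 0.0678]
tool_rot: [-1.853, -2.536, 0.001]
wrist_force: [-2.9, 2.2, 8.7]
width: 0.0558
gripper_force: 30.0
```

Emit:
step_arm([
  [0.04,[0,0,0.001],[0,0,0]],
  [0.04,[0,0,0.002],[0,0,0]],
  [0.04,[0,0,0.003],[0,0,0]],
  [0.04,[0,0,0.003],[0,0,0]],
])

```text
time: 24.55
ee_pos: [0.5725, -0.2634, 0.0648]
tool_rot: [-1.853, -2.536, 0.001]
wrist_force: [-3.7, 3.0, 9.2]
width: 0.056
gripper_force: 30.0
```

Emit:
step_arm([
  [0.04,[0,0,0.001],[0,0,0]],
  [0.04,[0,0,0.002],[0,0,0]],
  [0.04,[0,0,0.002],[0,0,0]],
])

```text
time: 24.85
ee_pos: [0.5726, -0.2635, 0.0645]
tool_rot: [-1.852, -2.536, 0.001]
wrist_force: [-6.9, 5.0, 18.4]
width: 0.0559
gripper_force: 30.0
```

Emit:
step_arm([
  [0.04,[0,0,0.001],[0,0,0]],
  [0.04,[0,0,0.0015],[0,0,0]],
  [0.04,[0,0,0.0015],[0,0,0]],
])

```text
time: 25.15
ee_pos: [0.5727, -0.2635, 0.0644]
tool_rot: [-1.852, -2.536, 0.001]
wrist_force: [-10.5, 7.0, 26.3]
width: 0.0558
gripper_force: 30.0
```

Bottomed at the predicted height (0.0645), with force rising on the rigid shoulder. Relax, release, withdraw and check.

Emit:
step_arm([
  [0.04,[0,0,-0.002],[0,0,0]],
  [0.04,[0,0,-0.003],[0,0,0]],
  [0.07,[0,0,-0.003],[0,0,0]],
  [0.085,[0,0,-0.003],[0,0,0]],
  [0.0919,[0,0,-0.003],[0,0,0]],
])

```text
time: 25.65
ee_pos: [0.572, -0.2631, 0.0621]
tool_rot: [-1.852, -2.535, -0.0]
wrist_force: [0.4, 0.5, 0.6]
width: 0.0778
gripper_force: 0.0
```

Emit:
step_arm([
  [0.0919,[0,0,0],[0,0,0]],
  [0.0919,[0,0,-0.02],[0,0,0]],
  [0.0919,[0,0,-0.05],[0,0,0]],
  [0.0919,[0,0,-0.09],[0,0,0]],
  [0.0919,[0,0,-0.13],[0,0,0]],
])

```text
time: 26.15
ee_pos: [0.5719, -0.2631, 0.1932]
tool_rot: [-1.852, -2.534, -0.0]
wrist_force: [-0.4, 0.2, -0.3]
width: 0.0921
gripper_force: 0.0
```

Emit:
step_arm([
  [0.0919,[-0.04,0,0],[0,0,0]],
  [0.0919,[-0.08,0,0],[0,0,0]],
  [0.0919,[-0.11,0,0],[0,0,0]],
  [0.0919,[-0.11,0,0],[0,0,0]],
  [0.0919,[-0.11,0,0],[0,0,0]],
])

```text
time: 26.65
ee_pos: [0.6055, -0.368, 0.1916]
tool_rot: [-1.853, -2.533, -0.001]
wrist_force: [0.3, -0.4, 0.7]
width: 0.0919
gripper_force: 0.0
```

```bash
python3 - <<'E'
from h import *
import pickle
s,w=snap('wrist','w8.png'); pickle.dump(s,open('s8.pkl','wb')); _,im=snap('scene','s8.png'); print(s['ee_pos'],s['wrist_force'])
cv2.imwrite('pics/m6.png',np.hstack([cv2.resize(w[0:240,120:360],(300,300)),cv2.resize(im[150:290,120:420],(500,300))])[:,:,::-1])
E
```

```text
[ 0.6055 -0.368   0.1916] [ 0.2639 -0.41    0.6956]
```

View pics/m6.png

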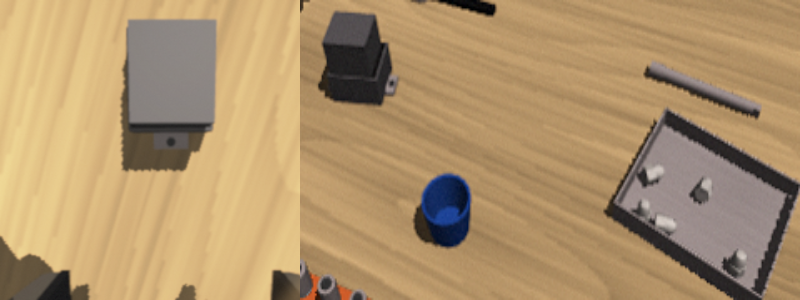

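The cap sits square and level on the case, and all five nuts lie in the tray at about (651,174), (703,190), (644,209), (665,223) and (738,261). The cup, bar and gauge are in place, so I'm handing in.

```bash
python3 -c "
from station import env
print(env.sign_off())"
```

```text
the job is handed in; nothing more can be done
None
```

I handed the job in at about 27 s of the 67 s allowed: all five nuts are in the tray, the cap is pressed down onto the shoulder over the case's neck, and the cup, bar and gauge look undisturbed; the hand-in returned no verdict.

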